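# Click the mode selector to the yellow mark and start the inspection

## Robot

A 6-joint arm with a two-finger parallel gripper is mounted at the origin on the work surface. World frame = base frame: x ahead of the robot, y to its left, z up, the work surface at z = 0. Lengths are in m, angles in degrees, forces in N, time in s.
With the tool pointing down it reaches from about 0.4 to 0.825 m from the base axis. Payload 7 kg.
Tool frame: the origin (TCP) lies on the mounting face of the last link; the fingertips stand 178 mm ahead of it and the grasp point (between the pads) lies 159 mm ahead of it; z points along the fingers, y is the direction in which the jaws open and shut (so a half turn about z gives the same grasp; the last joint's range is limited). The gripper opens to 88 mm and grips with 3 to 60 N. Pads are 19 mm wide; open, the fingers measure 130 mm over their backs; the gripper's body (78 mm by 193 mm) begins 47 mm behind the grasp point.
Start: joints at [-54.884, 20.546, 0.682, 0, -70.136, -16.507], TCP at [0.215, -0.64, 0.405] pointing down, gripper open.
Joint ranges: [-176.03, 176.03], [-82.01, 121.73], [-58.28, 71.71], [-173.87, 95.51], [-174.79, -0.11], [-173.66, 173.66]. Speed limits (degrees/s): [136.94, 136.94, 172.46, 180, 180, 180].

## Interface

Orientations are given as [roll, pitch, yaw] about the fixed x, y, z axes, in that order (R = Rz(yaw) Ry(pitch) Rx(roll)).
In Python, from plant import r gives the robot as it stands. The module is installed in compiled form; this text tells all that it offers.
- The arm moves only by the tool carry_out, never from a script. Its argument "plan" is a list of rows, each a list of 3 entries, a list of its own where there are three numbers: the shift along the tool's x, y, z in m, then the turn, a rotation vector about the tool's x, y, z in degrees, then the closure in counts, from 0 (fully open) to 255 (shut). In form: [[[x, y, z], [ax, ay, az], hand], ...]. A call has 1 to 12 rows; each row shifts and turns the commanded pose from where the row before left it, along the tool's axes as they then stand; what a row does not reach is not made up. A row lasts 1/12 s, in which the tool goes at most 41.7 mm and 7.16 degrees, less where a joint would pass 70% of its speed; a pose out of reach is approached as far as the arm can. A call is refused whole if a number of a shift passes 0.0417 or a number of a turn 7.16, either way. A call with a gripper value outside its range is refused whole. The fingers move at their own pace and stop on an object; "grip_force" is the grip in N (left out, the last holds). Time passes only in rows, so rows that do not move let the fingers close. It gives the time, the measured TCP pose, the force and the opening at its end, in the units of the state.
- r.get_state(): the state, without advancing time (a new reading comes with each control period).
- r.capture(name): name is "side" or "top"; returns the picture (420x560x3 uint8, red, green, blue); there is no depth.
- r.get_calibration(name): a dict with "K" (3x3 intrinsics, pixels), "rvec" (rotation vector, rad) and "tvec" (3), from world to camera coordinates, as OpenCV has them. Camera axes: x right, y down, z forward; pixel columns grow to the right and rows downward; lengths in m; the calibration is good to about 2 mm. A picture is of the moment at which its call begins. get_calibration takes no time and is no camera call.
- r.close_job(): hands the job in, once; it reports no verdict.
The state is a dict: "time_s": time; "joints": joint angles; "qd": joint speeds; "joint_torque": joint torques, N m; "tcp_pos": TCP position; "eef_rot": TCP orientation; "contact_force": force on the tool from outside, world axes, zero at the start; "moment": the same for the moment, N m; "gripper_width": finger opening in m.
Only numpy, scipy, OpenCV 4.12 (cv2) and the standard library are available. Lean on these libraries where they do the work, as an engineer would, in place of code of your own. Each camera call takes 0.05 s, during which the arm holds its last target. There are 200 camera calls.

## Task

Set up the next inspection on the dark operator console: push the black pointer of the round selector clockwise with a fingertip, click by click, until it has clicked in at the yellow dot. Then press the green button fully down with a fingertip and let it come back up. Push gently (pinching the pointer counts as pushing too hard), keep off the red button, do not press green before the selector is set, and neither lift nor shift anything standing around the console.

Things in the scene. Friction and masses are not known exactly. Their poses are not given: they have to be found in the camera images.
- console: Dark grey operator console fixed to the bench, a flat slab 200 (x) x 280 (y) x 50 high; origin at the centre of its underside, z up. The selector is in its +y half, the two buttons side by side (one at greater x) in its -y half. Its flat top is 50 above the bench.
- selector_axis (a point): Point on the selector's vertical turning axis, 64 above the bench, level with the top face of the round aluminium dial (110 dia, turns with the pointer). Console coordinates x 0, y +50; axes as the console's. At selector angle 0 the pointer points 105 degrees anticlockwise (from above) from the console's +x; at 3.67, 105 degrees clockwise from it.
- selector_angle (a joint): Selector angle in rad, growing clockwise seen from above, end stops at -0.2 and 3.87. 8 click positions 30 degrees (0.524 rad) apart: 0, 0.524 ... 3.67. A sprung roller resists between them with up to 0.15 N m (4 N at 40 mm from the axis); pushed past half-way (15 degrees) it snaps by itself to the next, ahead of the finger, and stays. Starts clicked in at one of the first three positions.
- selector: The selector: round dial and on it the black pointer, an upright bar with a white line on top, 10 thick, 30 high (top 94 above the bench), from 14 behind the axis to 52 ahead of it. Origin on the axis, 52 above the bench; +x is the way it points, z up. Push its flank with closed fingers 35 to 45 from the axis, tips 5 to 10 above the dial. Only a hub, 28 dia x 12 high, rises beside it.
- selector_tip (a point): The place the pointer points at: 70 from the axis along the pointer, level with the dial's top, over the ring of dots.
- mark: Yellow dot, 15 dia, flat on the console's top, 70 from the selector axis: the position wanted, always one of the last four, so 2 to 7 clicks clockwise of the start. The seven other positions have smaller white dots (11 dia). Origin at the centre of its underside.
- start (a joint): Green button's travel in m: 0 up, 0.006 fully down. Sprung, about 1.5 N to begin and 5 N fully down; it comes back by itself.
- start_top (a point): Centre of the top of the green button's cap (28 dia, in a black collar of 44 dia), 72 above the bench when up; moves with it. Which of the two button places is green varies.
- stop (a joint): Red button's travel in m, 0 up, 0.006 fully down; not to be pressed.
- stop_top (a point): Centre of the top of the red button's cap, same size; 76 from the green one.
- bottle_red: Clear water bottle, red cap and label, 64 dia x 210, upright; loose; leave it alone. Origin at the centre of its underside.
- bottle_blue: Clear water bottle, white cap, blue label, 64 dia x 210, upright; loose; leave it alone. Origin at the centre of its underside.
- reel: Blue component reel lying flat, 90 dia x 14; loose; leave it alone. Origin at the centre of its underside.
- mouse: Black computer mouse, 100 x 58 x 26, on a blue mat; loose; leave it alone. Origin at the centre of its underside.
- tray: White two-compartment parts tray, 75 x 100 x 22; loose; leave it alone. Origin at the centre of its underside.
- tape: Orange ring (empty tape core) lying flat, 84 outer dia x 20; loose; leave it alone. Origin at the centre of its underside.
- screwdriver: Red-handled screwdriver lying flat, 170 long, 26 thick; loose; leave it alone. Origin at the centre of its underside.

How it is judged (in metres and radians):
On the way, in this order (a step that is already met when the one before it is completed fails the run):
1. the selector is clicked in at the yellow dot, the green button still up (horizontal distance between selector_tip and mark below 0.009 m and value of joint start below 0.002 m), for 0.2 s.
2. the green button is pressed down with the selector at the yellow dot (horizontal distance between selector_tip and mark below 0.009 m and value of joint start above 0.0045 m), for 0.02 s.
At the end, for the whole second after the job is handed in: The selector stands still with its pointer within 9 mm (about 7 degrees) of the yellow dot, both buttons are up, and the loose things are within 20 mm of where they stood (horizontal distance between selector_tip and mark below 0.009 m and velocity of joint selector_angle between -0.1 and 0.1 rad/s and value of joint each of start, stop below 0.0015 m and distance of each of bottle_red, bottle_blue, reel, mouse, tray, tape, screwdriver from where it was at the start of the episode below 0.02 m); the robot touches nothing.
It fails at once if the green button is pressed (over 3 mm) while the selector is not at the yellow dot (horizontal distance between selector_tip and mark above 0.009 m and value of joint start above 0.003 m).
It fails at once if the red button is pressed (over 3 mm) (value of joint stop above 0.003 m).
It fails at once if the pointer is pinched or pushed with more than 20 N (contact force between the fingers and selector above 20 N).
It fails at once if something standing around the console is lifted or shifted by more than 20 mm (distance of any of bottle_red, bottle_blue, reel, mouse, tray, tape, screwdriver from where it was at the start of the episode above 0.02 m).
It also fails if it takes over 53 s, if anything falls off the work surface, if the arm or the gripper's body presses on something with over 40 N, if the wrist force passes 120 N, or if a joint passes its speed limit or range.

## Working session

There is one attempt and no reset: what is moved stays moved. The work goes in short steps, Python scripts to look and compute and a tool call to move; the robot and the scene stay as the last step left them, time stands still between calls to the robot, and variables do not carry over. Pictures are saved under pics/ and viewed, about 8 in all and at most 12, crops included, and the job is handed in when it is done.

Besides the shell and the picture viewer there is one more tool, called by a JSON object that holds its "api" and its "payload", one argument or row to a line. carry_out: Moves the arm, as the interface text tells. Its arguments: {"type":"object","properties":{"plan":{"type":"array","items":{"type":"array"}},"grip_force":{"type":"number"}},"required":["plan"]}

```bash
mkdir -p pics
python3 - <<'E'
from plant import r
import cv2
s=r.get_state(); print(s)
for n in("top","side"):
    im=r.capture(n); cv2.imwrite(f"pics/{n}0.png",im[:,:,::-1]); print(n,r.get_calibration(n))
E
```

```text
{'time_s': 0.0, 'joints': array([-5.48828909e+01,  2.05907053e+01,  6.37158671e-01, -2.04723865e-02,
       -7.01354037e+01, -1.65080686e+01]), 'qd': array([-0.01868752, -0.00070831,  0.05108377,  0.011147  ,  0.01268182,
        0.02329559]), 'joint_torque': array([ 1.17770705e-04, -5.82722032e+01,  2.93058336e+01,  6.99735403e+00,
        6.91729132e-03, -1.60240966e-04]), 'tcp_pos': array([ 0.21536055, -0.63953635,  0.4037553 ]), 'eef_rot': array([ 1.79909247e+02, -6.82538969e-03, -1.61397926e+02]), 'contact_force': array([0.29096497, 0.57966455, 1.11430305]), 'moment': array([-0.02956972,  0.03252839, -0.01232261]), 'gripper_width': 0.08769019582477938}
top {'K': array([[381.27733158,   0.        , 285.67136193],
       [  0.        , 381.27733158, 209.01016341],
       [  0.        ,   0.        ,   1.        ]]), 'rvec': array([ 2.15765752, -2.21548126,  0.07034815]), 'tvec': array([0.05995215, 0.58066257, 0.79850293])}
side {'K': array([[423.87703868,   0.        , 279.95306358],
       [  0.        , 423.87703868, 214.61075191],
       [  0.        ,   0.        ,   1.        ]]), 'rvec': array([ 1.99888199, -0.68993961,  0.40696317]), 'tvec': array([-0.44020244,  0.26759717,  0.59931099])}
```

View pics/top0.png

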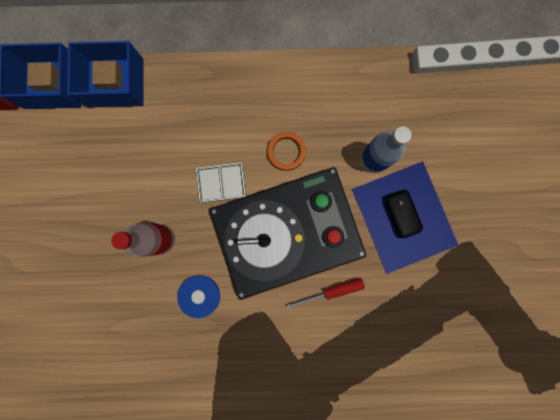

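View pics/side0.png

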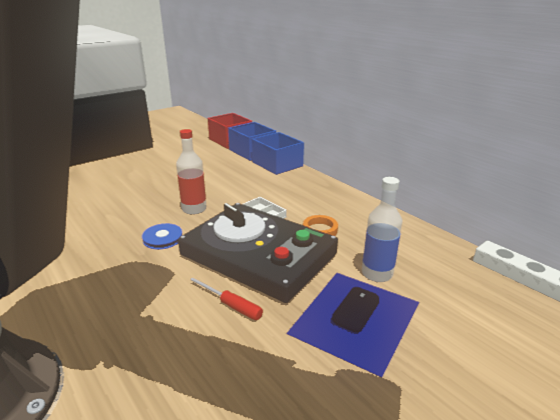

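```bash
cat > h.py <<'E'
import cv2, numpy as np
from plant import r
def ray(n,px,z):
    c=r.get_calibration(n); R=cv2.Rodrigues(np.array(c["rvec"]))[0]; o=-R.T@c["tvec"]
    d=R.T@np.linalg.inv(c["K"])@[px[0],px[1],1]; return (o+d*(z-o[2])/d[2])[:2]
def proj(n,P):
    c=r.get_calibration(n); return cv2.projectPoints(np.array([P],float),c["rvec"],c["tvec"],c["K"],None)[0].ravel()
def blobs(mask,lo,hi):
    N,_,st,ce=cv2.connectedComponentsWithStats(mask.astype(np.uint8))
    return [(ce[i],st[i][4]) for i in range(1,N) if lo<=st[i][4]<=hi]
E
python3 - <<'E'
from h import *
im=cv2.imread("pics/top0.png"); hsv=cv2.cvtColor(im,cv2.COLOR_BGR2HSV); H,S,V=[hsv[:,:,i].astype(int) for i in range(3)]
roi=np.zeros(H.shape,bool); roi[165:300,205:370]=1
for nm,m,z in (("yel",(abs(H-25)<7)&(S>150)&(V>150),.05),("grn",(abs(H-65)<20)&(S>120)&(V>60),.072),("red",((H<8)|(H>172))&(S>150)&(V>100),.072),("white",(S<50)&(V>130),.05),("dial",(S<50)&(V>130),.064)):
    for c,a in blobs(m&roi,8,4000): print(nm,c.round(1),a,ray("top",c,z).round(4))
crop=cv2.resize(im[165:305,200:370],None,fx=4.5,fy=4.2,interpolation=cv2.INTER_CUBIC); cv2.imwrite("pics/crop.png",crop)
E
```

```text
yel [298.1 237.8] 40 [0.5201 0.0206]
grn [321.4 200.6] 148 [ 0.5936 -0.0277]
red [333.9 236.4] 136 [ 0.5213 -0.0503]
red [344.8 289.2] 363 [ 0.4165 -0.0683]
white [223.1 182.7] 1213 [0.6381 0.1729]
white [262. 206.] 21 [0.5875 0.0933]
white [279.1 209.7] 24 [0.579  0.0581]
white [245.2 211.9] 21 [0.5763 0.1282]
white [265.1 240.2] 1933 [0.5171 0.0884]
white [292.2 221.1] 23 [0.5547 0.0317]
white [233.9 224.9] 22 [0.55  0.152]
white [229.9 242.1] 22 [0.515  0.1608]
white [248.2 241.2] 43 [0.5158 0.1232]
white [235.5 259. ] 22 [0.4802 0.1499]
dial [223.1 182.7] 1213 [0.6361 0.1706]
dial [262. 206.] 21 [0.5865 0.0924]
dial [279.1 209.7] 24 [0.5781 0.0578]
dial [245.2 211.9] 21 [0.5755 0.1267]
dial [265.1 240.2] 1933 [0.5172 0.0876]
dial [292.2 221.1] 23 [0.5542 0.0319]
dial [233.9 224.9] 22 [0.5496 0.15  ]
dial [229.9 242.1] 22 [0.5152 0.1587]
dial [248.2 241.2] 43 [0.516  0.1218]
dial [235.5 259. ] 22 [0.481 0.148]
```

View pics/crop.png

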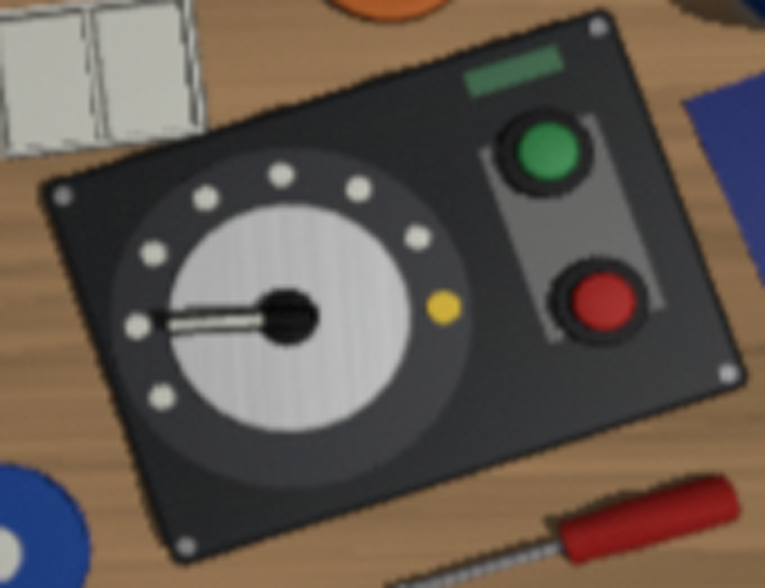

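Run:
```python
from h import *
P=np.array([[.4802,.1499],[.515,.1608],[.55,.152],[.5763,.1282],[.5875,.0933],[.579,.0581],[.5547,.0317],[.5201,.0206]])
s=np.linalg.lstsq(np.c_[2*P,np.ones(8)],(P**2).sum(1),rcond=None)[0]; c=s[:2]
d=P-c; print("axis",c.round(4),"R",np.sqrt(s[2]+c@c).round(4),"angles",np.degrees(np.arctan2(d[:,1],d[:,0])).round(1))
im=cv2.imread("pics/side0.png"); hsv=cv2.cvtColor(im,cv2.COLOR_BGR2HSV); H,S,V=[hsv[:,:,i].astype(int) for i in range(3)]
roi=np.zeros(H.shape,bool); roi[200:290,180:340]=1
for nm,m,z in (("yel",(abs(H-25)<7)&(S>130)&(V>150),.05),("grn",(abs(H-65)<20)&(S>120)&(V>60),.069),("red",((H<8)|(H>172))&(S>150)&(V>100),.069)):
    for q,a in blobs(m&roi,8,4000): print(nm,q.round(1),a,ray("side",q,z).round(4))
for px in((160,240),(375,160)): print("bottle base approx",ray("top",px,.02).round(3))
```

```text
axis [0.5172 0.0906] R 0.07 angles [122.   91.8  61.9  32.5   2.2 -27.8 -57.6 -87.7]
yel [259.2 242.8] 31 [0.522  0.0204]
grn [302.2 233. ] 52 [ 0.5963 -0.0275]
red [191.9 201.4] 77 [0.4839 0.2344]
red [281.3 252.2] 130 [ 0.5197 -0.0552]
bottle base approx [0.523 0.314]
bottle base approx [ 0.683 -0.151]
```

{"api": "carry_out", "payload": {
  "plan": [
    [[-0.0243,0.0226,0],[0,0,0],255],
    [[-0.0243,0.0226,0],[0,0,0],255],
    [[-0.0243,0.0226,0],[0,0,0],255],
    [[-0.0243,0.0226,0],[0,0,0],255],
    [[-0.0243,0.0226,0],[0,0,0],255],
    [[-0.0243,0.0226,0],[0,0,0],255],
    [[-0.0243,0.0226,0],[0,0,0],255],
    [[-0.0243,0.0226,0],[0,0,0],255],
    [[-0.0243,0.0226,0],[0,0,0],255],
    [[-0.0243,0.0226,0],[0,0,0],255],
    [[-0.0243,0.0226,0],[0,0,0],255],
    [[-0.0243,0.0226,0],[0,0,0],255]
  ],
  "grip_force": 5
}}

```text
time_s: 1.1
tcp_pos: [0.4054, -0.2881, 0.4045]
eef_rot: [180.0, -0.0, -161.4]
contact_force: [1.0, -0.1, -0.7]
gripper_width: 0.013
```

{"api": "carry_out", "payload": {
  "plan": [
    [[0,0,0],[0,0,-7],255],
    [[0,0,0],[0,0,-7],255],
    [[0,0,0],[0,0,-7],255],
    [[0,0,0],[0,0,-7],255],
    [[0,0,0],[0,0,-7],255],
    [[0,0,0],[0,0,-7],255],
    [[0,0,0],[0,0,-7],255],
    [[0,0,0],[0,0,-7],255],
    [[0,0,0],[0,0,-7],255],
    [[0,0,0],[0,0,-7],255],
    [[0,0,0],[0,0,-7],255],
    [[0,0,0],[0,0,-7],255]
  ]
}}

```text
time_s: 2.1
tcp_pos: [0.405, -0.2896, 0.4044]
eef_rot: [180.0, 0.0, -77.1]
contact_force: [0.3, 0.1, 0.6]
gripper_width: 0.0005
```

```bash
python3 -c "
from plant import r
s=r.get_state();print({k:s[k] for k in('time_s','joints','tcp_pos','eef_rot','contact_force','gripper_width')})"
```

```text
{'time_s': 2.1, 'joints': array([-1.29067666e+01,  3.70891899e+00, -2.11362772e+01, -1.02845725e-02,
       -6.51895401e+01,  2.58608301e+01]), 'tcp_pos': array([ 0.40502969, -0.28955257,  0.40437789]), 'eef_rot': array([ 1.79972813e+02,  2.35497466e-02, -7.70502604e+01]), 'contact_force': array([0.27656861, 0.10038513, 0.6332659 ]), 'gripper_width': 0.0005464958961895168}
```

{"api": "carry_out", "payload": {
  "plan": [
    [[0,0,0],[0,0,-6.6],255],
    [[0,0,0],[0,0,-6.6],255],
    [[0,0,0],[0,0,-6.6],255],
    [[0,0,0],[0,0,-6.6],255],
    [[0,0,0],[0,0,-6.6],255],
    [[0,0,0],[0,0,-6.6],255],
    [[0,0,0],[0,0,-6.6],255],
    [[0,0,0],[0,0,-6.6],255],
    [[0,0,0],[0,0,-6.6],255],
    [[0,0,0],[0,0,-6.6],255],
    [[0,0,0],[0,0,-6.6],255],
    [[0,0,0],[0,0,-6.6],255]
  ]
}}

```text
time_s: 3.1
tcp_pos: [0.405, -0.2896, 0.4043]
eef_rot: [-180.0, 0.0, 2.1]
contact_force: [-0.4, 0.9, -0.3]
gripper_width: 0.0005
```

{"api": "carry_out", "payload": {
  "plan": [
    [[0.0083,-0.0347,0],[0,0,0],255],
    [[0.0083,-0.0347,0],[0,0,0],255],
    [[0.0083,-0.0347,0],[0,0,0],255],
    [[0.0083,-0.0347,0],[0,0,0],255],
    [[0.0083,-0.0347,0],[0,0,0],255],
    [[0.0083,-0.0347,0],[0,0,0],255],
    [[0.0083,-0.0347,0],[0,0,0],255],
    [[0.0083,-0.0347,0],[0,0,0],255],
    [[0.0083,-0.0347,0],[0,0,0],255],
    [[0.0083,-0.0347,0],[0,0,0],255],
    [[0.0083,-0.0347,0],[0,0,0],255],
    [[0.0083,-0.0347,0],[0,0,0],255]
  ]
}}

```text
time_s: 4.1
tcp_pos: [0.4914, 0.1315, 0.4046]
eef_rot: [-180.0, 0.0, 1.8]
contact_force: [1.1, -0.2, -0.1]
gripper_width: 0.0002
```

```bash
python3 -c "
from h import *
s=r.get_state();print({k:s[k] for k in('time_s','joints','tcp_pos','eef_rot','contact_force','gripper_width')})
im=r.capture('side')[:,:,::-1]
cv2.imwrite('pics/side1.png',cv2.resize(im[60:340,110:390],None,fx=2.1,fy=2.1))"
```

```text
{'time_s': 4.1, 'joints': array([ 3.71322681e+01,  4.76332442e+00, -1.99409538e+01, -6.59999577e-03,
       -6.52991386e+01,  5.46975218e+01]), 'tcp_pos': array([0.49135496, 0.1314915 , 0.40460651]), 'eef_rot': array([-1.79997081e+02,  6.25364029e-03,  1.82703184e+00]), 'contact_force': array([ 1.12908253, -0.15915776, -0.11122688]), 'gripper_width': 0.0002240657034891322}
```

View pics/side1.png

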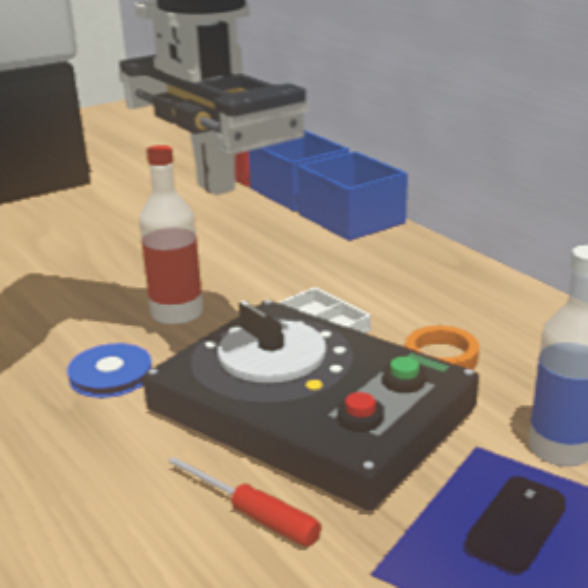

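{"api": "carry_out", "payload": {
  "plan": [
    [[0,0,0.0155],[0,0,0],255],
    [[0,0,0.0155],[0,0,0],255],
    [[0,0,0.0155],[0,0,0],255],
    [[0,0,0.0155],[0,0,0],255],
    [[0,0,0.0155],[0,0,0],255],
    [[0,0,0.0155],[0,0,0],255],
    [[0,0,0.0155],[0,0,0],255],
    [[0,0,0.0155],[0,0,0],255],
    [[0,0,0.0155],[0,0,0],255],
    [[0,0,0.008],[0,0,0],255],
    [[0,0,0.0072],[0,0,0],255],
    [[0,0,0],[0,0,0],255]
  ]
}}

```text
time_s: 5.15
tcp_pos: [0.4913, 0.1295, 0.2488]
eef_rot: [179.9, 0.1, 1.8]
contact_force: [-0.3, 0.5, -0.4]
gripper_width: 0.0003
```

{"api": "carry_out", "payload": {
  "plan": [
    [[0.0015,0,0],[0,0,0],255],
    [[0.0015,0,0],[0,0,0],255],
    [[0.0015,0,0],[0,0,0],255],
    [[0.0015,0,0],[0,0,0],255],
    [[0,0,0],[0,0,0],255]
  ]
}}

```text
time_s: 5.57
tcp_pos: [0.498, 0.13, 0.2505]
eef_rot: [-180.0, -0.1, 1.8]
contact_force: [-0.1, -0.7, 0.7]
gripper_width: 0.0005
```

```bash
python3 -c "
from h import *
s=r.get_state();print({k:s[k] for k in('time_s','tcp_pos','eef_rot','contact_force','moment')})
for n,(x,y) in (('top',(200,170)),('side',(170,160))):
  im=r.capture(n)[:,:,::-1]; cv2.imwrite(f'pics/{n}2.png',im[y:y+130,x:x+180])
a=[cv2.resize(cv2.imread(f'pics/{n}2.png'),None,fx=3,fy=3) for n in('top','side')]
cv2.imwrite('pics/a2.png',cv2.resize(np.hstack(a),(800,289)))"
```

```text
{'time_s': 5.5667, 'tcp_pos': array([0.498046  , 0.13003721, 0.25049434]), 'eef_rot': array([-1.79965151e+02, -5.90139772e-02,  1.80655339e+00]), 'contact_force': array([-0.09356495, -0.65513063,  0.71887031]), 'moment': array([-0.0885156 ,  0.17333247,  0.02531239])}
```

View pics/a2.png

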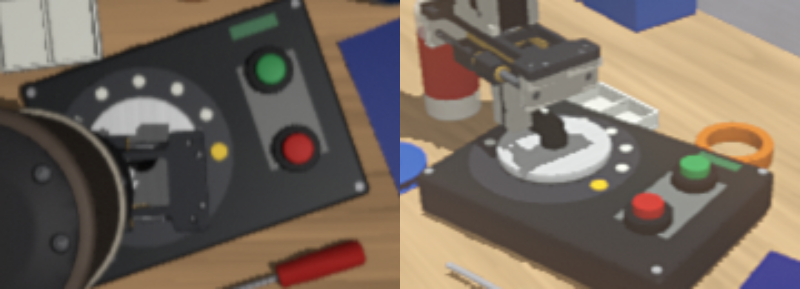

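{"api": "carry_out", "payload": {
  "plan": [
    [[0.0021,-0.0009,0],[0,0,3],255],
    [[0.0021,-0.0009,0],[0,0,3],255],
    [[0.0021,-0.0009,0],[0,0,3],255],
    [[0.0021,-0.0009,0],[0,0,3],255],
    [[0.0021,-0.0009,0],[0,0,3],255],
    [[0.0021,-0.0009,0],[0,0,3],255],
    [[0.0021,-0.0009,0],[0,0,3],255],
    [[0.0021,-0.0009,0],[0,0,3],255],
    [[0,0,0],[0,0,0],255]
  ]
}}

```text
time_s: 6.42
tcp_pos: [0.5154, 0.1345, 0.2501]
eef_rot: [-180.0, -0.0, -22.3]
contact_force: [-0.4, 1.2, -0.0]
gripper_width: 0.0005
```

```bash
cat > st.py <<'E'
from h import *
import sys
s=r.get_state();p=s['tcp_pos'];psi=np.radians(s['eef_rot'][2]);v=p[:2]-[.517,.0905]
x=np.array([np.cos(psi),np.sin(psi)]);y=np.array([np.sin(psi),-np.cos(psi)])
print(s['time_s'],p.round(4),s['eef_rot'].round(1),'F',s['contact_force'].round(1),'M',s['moment'].round(2),'tool-frame rel axis',(v@x).round(4),(v@y).round(4),'j',s['joints'].round(0))
if len(sys.argv)>1:
  a=[]
  for n,(x,y) in (('top',(200,170)),('side',(170,160))):
    im=r.capture(n)[:,:,::-1]; a.append(cv2.resize(im[y:y+130,x:x+180],(400,289),interpolation=cv2.INTER_CUBIC))
  cv2.imwrite(sys.argv[1],np.hstack(a))
E
python3 st.py pics/a3.png
```

```text
6.4167 [0.5154 0.1345 0.2501] [-180.    -0.   -22.3] F [-0.4  1.2 -0. ] M [-0.05  0.17  0.  ] tool-frame rel axis -0.0182 -0.0401 j [ 36.  16. -29.   0. -45.  32.]
```

View pics/a3.png

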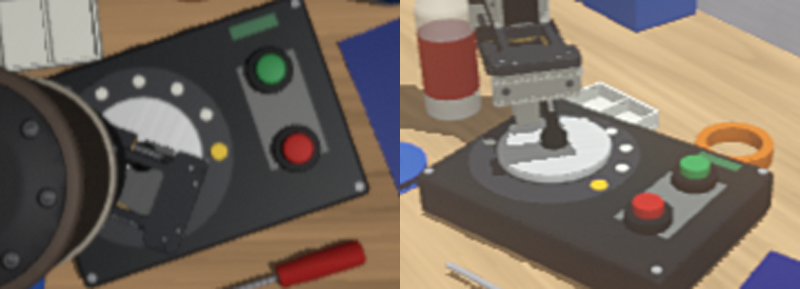

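{"api": "carry_out", "payload": {
  "plan": [
    [[0.0021,-0.0009,0],[0,0,3],255],
    [[0.0021,-0.0009,0],[0,0,3],255],
    [[0.0021,-0.0009,0],[0,0,3],255],
    [[0.0021,-0.0009,0],[0,0,3],255],
    [[0.0021,-0.0009,0],[0,0,3],255],
    [[0.0021,-0.0009,0],[0,0,3],255],
    [[0.0021,-0.0009,0],[0,0,3],255],
    [[0.0021,-0.0009,0],[0,0,3],255],
    [[0.0021,-0.0009,0],[0,0,3],255],
    [[0.0021,-0.0009,0],[0,0,3],255],
    [[0.0021,-0.0009,0],[0,0,3],255],
    [[0.0021,-0.0009,0],[0,0,3],255]
  ]
}}

```text
time_s: 7.52
tcp_pos: [0.541, 0.1272, 0.25]
eef_rot: [180.0, 0.0, -58.2]
contact_force: [-0.9, 1.1, 0.2]
gripper_width: 0.0003
```

{"api": "carry_out", "payload": {
  "plan": [
    [[0.0021,-0.0009,0],[0,0,3],255],
    [[0.0021,-0.0009,0],[0,0,3],255],
    [[0.0021,-0.0009,0],[0,0,3],255],
    [[0.0021,-0.0009,0],[0,0,3],255],
    [[0.0021,-0.0009,0],[0,0,3],255],
    [[0.0021,-0.0009,0],[0,0,3],255],
    [[0.0021,-0.0009,0],[0,0,3],255],
    [[0.0021,-0.0009,0],[0,0,3],255],
    [[0.0021,-0.0009,0],[0,0,3],255],
    [[0.0021,-0.0009,0],[0,0,3],255],
    [[0.0021,-0.0009,0],[0,0,3],255],
    [[0.0021,-0.0009,0],[0,0,3],255]
  ]
}}

```text
time_s: 8.52
tcp_pos: [0.5578, 0.1063, 0.25]
eef_rot: [-180.0, 0.0, -94.2]
contact_force: [-0.2, 1.3, -0.1]
gripper_width: 0.0006
```

```bash
python3 st.py pics/a4.png
```

```text
8.5167 [0.5578 0.1063 0.25  ] [-180.     0.   -94.2] F [-0.2  1.3 -0.1] M [ 0.97  0.33 -0.01] tool-frame rel axis -0.0187 -0.0395 j [ 31.  19. -24.  -0. -47. -35.]
```

View pics/a4.png

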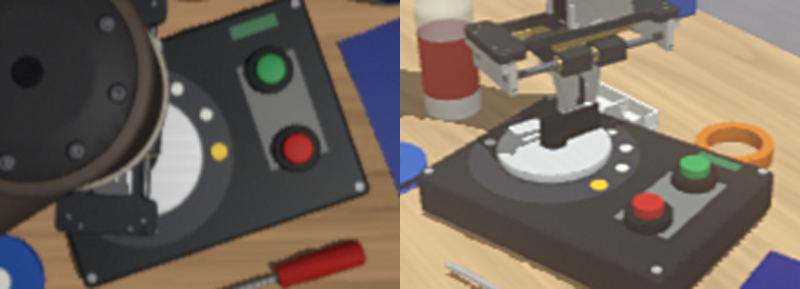

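{"api": "carry_out", "payload": {
  "plan": [
    [[0.0021,-0.0009,0],[0,0,3],255],
    [[0.0021,-0.0009,0],[0,0,3],255],
    [[0.0021,-0.0009,0],[0,0,3],255],
    [[0.0021,-0.0009,0],[0,0,3],255],
    [[0.0021,-0.0009,0],[0,0,3],255],
    [[0.0021,-0.0009,0],[0,0,3],255],
    [[0.0021,-0.0009,0],[0,0,3],255],
    [[0.0021,-0.0009,0],[0,0,3],255],
    [[0.0021,-0.0009,0],[0,0,3],255],
    [[0.0021,-0.0009,0],[0,0,3],255],
    [[0.0021,-0.0009,0],[0,0,3],255],
    [[0.0021,-0.0009,0],[0,0,3],255]
  ]
}}

```text
time_s: 9.62
tcp_pos: [0.5592, 0.0795, 0.25]
eef_rot: [-180.0, 0.0, -130.1]
contact_force: [-0.1, 2.0, -1.4]
gripper_width: 0.0008
```

{"api": "carry_out", "payload": {
  "plan": [
    [[0.0021,-0.0009,0],[0,0,3],255],
    [[0.0021,-0.0009,0],[0,0,3],255],
    [[0.0021,-0.0009,0],[0,0,3],255],
    [[0.0021,-0.0009,0],[0,0,3],255],
    [[0.0021,-0.0009,0],[0,0,3],255],
    [[0.0021,-0.0009,0],[0,0,3],255],
    [[0.0021,-0.0009,0],[0,0,3],255],
    [[0.0021,-0.0009,0],[0,0,3],255],
    [[0,0,0],[0,0,0],255]
  ]
}}

```text
time_s: 10.37
tcp_pos: [0.5507, 0.0632, 0.2501]
eef_rot: [180.0, 0.1, -154.2]
contact_force: [0.3, 1.1, -1.1]
gripper_width: 0.0005
```

```bash
python3 st.py pics/a5.png
```

```text
10.3667 [0.5507 0.0632 0.2501] [ 1.800e+02  1.000e-01 -1.542e+02] F [ 0.3  1.1 -1.1] M [ 0.47 -0.39 -0.02] tool-frame rel axis -0.0185 -0.0393 j [ 27.  18. -26.  -0. -46. -91.]
```

View pics/a5.png

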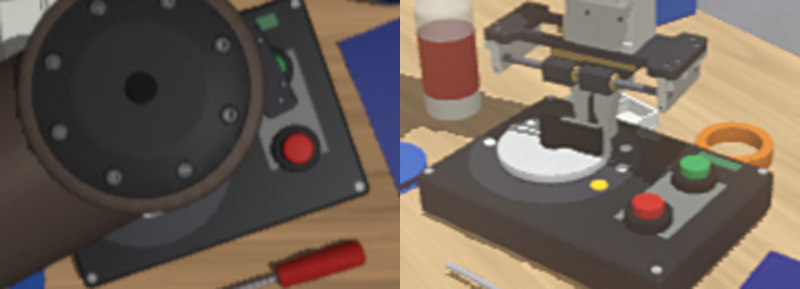

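```bash
cat > pj.py <<'E'
from h import *
for a in (2,-28,-43,-58,-73,-88):
    t=np.radians(a)
    q=[(proj("side",[.517+R*np.cos(t),.0905+R*np.sin(t),z])-[170,160])*2.222+[400,0] for R,z in((52e-3,.094),(-14e-3,.094),(.052,.064))]
    print(a,np.round(q).tolist())
E
python3 pj.py
```

```text
2 [[593.0, 98.0], [538.0, 119.0], [594.0, 125.0]]
-28 [[604.0, 110.0], [535.0, 116.0], [605.0, 137.0]]
-43 [[604.0, 117.0], [535.0, 114.0], [605.0, 144.0]]
-58 [[601.0, 124.0], [536.0, 112.0], [601.0, 152.0]]
-73 [[593.0, 131.0], [538.0, 111.0], [594.0, 158.0]]
-88 [[583.0, 136.0], [541.0, 109.0], [584.0, 164.0]]
```

{"api": "carry_out", "payload": {
  "plan": [
    [[0.0021,-0.0009,0],[0,0,3],255],
    [[0.0021,-0.0009,0],[0,0,3],255],
    [[0.0021,-0.0009,0],[0,0,3],255],
    [[0.0021,-0.0009,0],[0,0,3],255],
    [[0.0021,-0.0009,0],[0,0,3],255],
    [[0.0021,-0.0009,0],[0,0,3],255],
    [[0.0021,-0.0009,0],[0,0,3],255],
    [[0,0,0],[0,0,0],255],
    [[0,0,0],[0,0,0],255]
  ]
}}

```text
time_s: 11.22
tcp_pos: [0.5384, 0.0528, 0.25]
eef_rot: [-180.0, -0.0, -175.0]
contact_force: [0.2, -0.3, 0.2]
gripper_width: 0.0005
```

```bash
python3 st.py pics/a6.png
```

```text
11.2167 [0.5384 0.0528 0.25  ] [-180.   -0. -175.] F [ 0.2 -0.3  0.2] M [ 0.01 -0.01 -0.04] tool-frame rel axis -0.0181 -0.0394 j [  26.   17.  -28.    0.  -46. -111.]
```

View pics/a6.png

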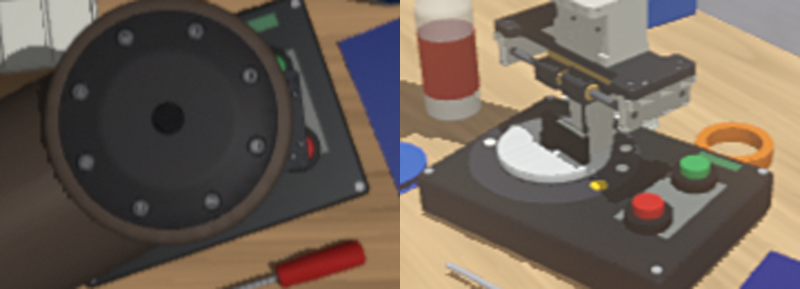

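{"api": "carry_out", "payload": {
  "plan": [
    [[-0.0025,0,0],[0,0,0],255],
    [[-0.0025,0,0],[0,0,0],255],
    [[-0.003,0,0],[0,0,0],255],
    [[0,0,-0.01],[0,0,0],255],
    [[0,0,-0.02],[0,0,0],255],
    [[0,0,-0.02],[0,0,0],255],
    [[0,0,-0.02],[0,0,0],255],
    [[0,0,-0.01],[0,0,0],255],
    [[0,0,0],[0,0,0],255]
  ]
}}

```text
time_s: 12.07
tcp_pos: [0.5473, 0.0537, 0.3331]
eef_rot: [179.9, 0.3, -175.2]
contact_force: [0.5, -0.3, -0.1]
gripper_width: 0.0004
```

{"api": "carry_out", "payload": {
  "plan": [
    [[-0.0068,-0.0141,0],[0,0,0],255],
    [[-0.0068,-0.0141,0],[0,0,0],255],
    [[-0.0068,-0.0141,0],[0,0,0],255],
    [[-0.0068,-0.0141,0],[0,0,0],255],
    [[-0.0068,-0.0141,0],[0,0,0],255],
    [[-0.0068,-0.0141,0],[0,0,0],255],
    [[0,0,0],[0,0,6],255],
    [[0,0,0],[0,0,6],255],
    [[0,0,0],[0,0,6],255],
    [[0,0,0],[0,0,6],255],
    [[0,0,0],[0,0,6],255],
    [[0,0,0],[0,0,0],255]
  ]
}}

```text
time_s: 13.07
tcp_pos: [0.5941, -0.0274, 0.3291]
eef_rot: [-180.0, -0.1, 154.5]
contact_force: [0.2, 0.3, -0.0]
gripper_width: 0.0004
```

```bash
python3 st.py pics/a7.png
```

```text
13.0667 [ 0.5941 -0.0274  0.3291] [-1.800e+02 -1.000e-01  1.545e+02] F [ 0.2  0.3 -0. ] M [-0.08 -0.02  0.01] tool-frame rel axis -0.1203 -0.0733 j [  16.   16.  -16.   -0.  -58. -132.]
```

View pics/a7.png

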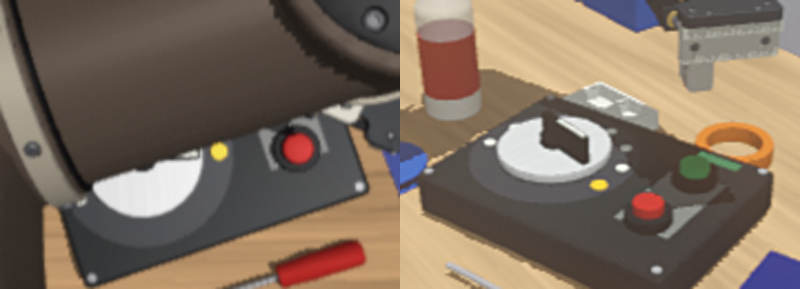

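{"api": "carry_out", "payload": {
  "plan": [
    [[0,0,0.012],[0,0,0],255],
    [[0,0,0.014],[0,0,0],255],
    [[0,0,0.014],[0,0,0],255],
    [[0,0,0.014],[0,0,0],255],
    [[0,0,0.014],[0,0,0],255],
    [[0,0,0.005],[0,0,0],255],
    [[0,0,0.003],[0,0,0],255],
    [[0,0,0.002],[0,0,0],255],
    [[0,0,0.002],[0,0,0],255],
    [[0,0,0.0015],[0,0,0],255],
    [[0,0,0],[0,0,0],255]
  ]
}}

```text
time_s: 14.08
tcp_pos: [0.5945, -0.0273, 0.249]
eef_rot: [180.0, 0.1, 154.8]
contact_force: [-1.0, -0.2, 1.9]
gripper_width: 0.0003
```

{"api": "carry_out", "payload": {
  "plan": [
    [[0,0,0.0012],[0,0,0],255],
    [[0,0,0.0012],[0,0,0],255],
    [[0,0,0.001],[0,0,0],255],
    [[0,0,0],[0,0,0],255],
    [[0,0,0],[0,0,0],255]
  ]
}}

```text
time_s: 14.5
tcp_pos: [0.5946, -0.0273, 0.2454]
eef_rot: [180.0, 0.0, 154.8]
contact_force: [0.9, -0.1, 4.1]
gripper_width: 0.0009
```

```bash
python3 st.py pics/a8.png
```

```text
14.5 [ 0.5946 -0.0273  0.2454] [180.    0.  154.8] F [ 0.9 -0.1  4.1] M [ 0.05 -0.06  0.08] tool-frame rel axis -0.1203 -0.0736 j [  16.   22.  -21.    0.  -47. -131.]
```

View pics/a8.png

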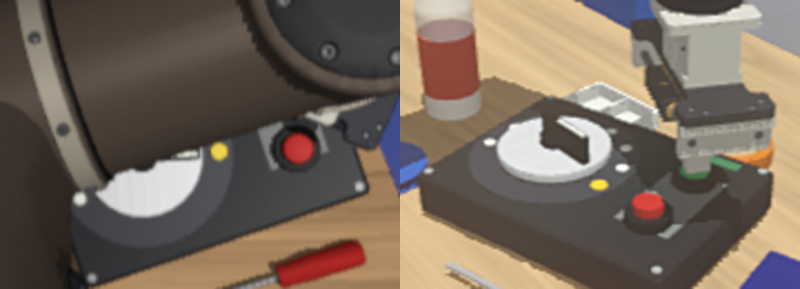

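{"api": "carry_out", "payload": {
  "plan": [
    [[0,0,0.001],[0,0,0],255],
    [[0,0,0.001],[0,0,0],255],
    [[0,0,0],[0,0,0],255],
    [[0,0,0],[0,0,0],255],
    [[0,0,0],[0,0,0],255]
  ]
}}

```text
time_s: 15.02
tcp_pos: [0.5945, -0.0273, 0.2443]
eef_rot: [180.0, 0.1, 154.8]
contact_force: [-3.2, 0.6, 12.9]
gripper_width: 0.0004
```

{"api": "carry_out", "payload": {
  "plan": [
    [[0,0,-0.003],[0,0,0],255],
    [[0,0,-0.005],[0,0,0],255],
    [[0,0,-0.01],[0,0,0],255],
    [[0,0,-0.02],[0,0,0],255],
    [[0,0,-0.03],[0,0,0],255],
    [[0,0,-0.03],[0,0,0],255],
    [[0,0,-0.03],[0,0,0],255],
    [[0,0,-0.02],[0,0,0],255],
    [[0,0,-0.01],[0,0,0],255],
    [[0,0,0],[0,0,0],255],
    [[0,0,0],[0,0,0],255]
  ]
}}

```text
time_s: 15.93
tcp_pos: [0.5938, -0.0274, 0.4006]
eef_rot: [180.0, -0.1, 154.8]
contact_force: [-0.6, -0.9, -0.2]
gripper_width: 0.0002
```

```bash
python3 st.py pics/a9.png
python3 - <<'E'
from h import *
im=r.capture("side")[:,:,::-1]; cv2.imwrite("pics/s9.png",im)
d=np.abs(im.astype(int)-cv2.imread("pics/side0.png")).max(2)
# loose things unchanged? colour centroids before/after
for f in("pics/side0.png","pics/s9.png"):
    hsv=cv2.cvtColor(cv2.imread(f),cv2.COLOR_BGR2HSV);H,S,V=[hsv[:,:,i].astype(int) for i in range(3)]
    print(f,[(c.round(1).tolist(),a) for c,a in blobs((S>150)&(V>70)&((H<14)|(H>172)),60,2000)],"grn",[(c.round(1).tolist(),a) for c,a in blobs((abs(H-65)<20)&(S>120)&(V>40),20,400)])
E
```

```text
15.9333 [ 0.5938 -0.0274  0.4006] [ 1.800e+02 -1.000e-01  1.548e+02] F [-0.6 -0.9 -0.2] M [-0.04 -0.03 -0.04] tool-frame rel axis -0.1197 -0.0739 j [  16.   13.  -10.   -0.  -67. -131.]
pics/side0.png [([225.0, 125.1], np.int32(314)), ([185.7, 133.3], np.int32(88)), ([191.9, 190.5], np.int32(582)), ([320.7, 221.4], np.int32(124)), ([281.3, 252.2], np.int32(130)), ([241.4, 304.9], np.int32(581))] grn [([302.2, 233.0], np.int32(52))]
pics/s9.png [([224.4, 126.9], np.int32(375)), ([188.5, 190.3], np.int32(375)), ([321.0, 221.2], np.int32(126)), ([281.4, 252.1], np.int32(135)), ([241.4, 304.9], np.int32(579))] grn []
```

View pics/s9.png

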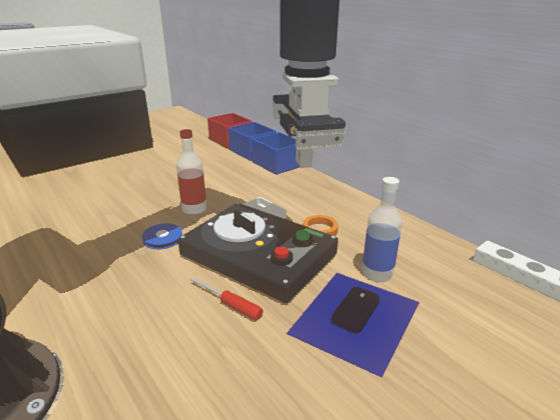

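```bash
python3 -c "
from plant import r
print(r.close_job())"
```

```text
the job is handed in; nothing more can be done
None
```

The job is done and handed in, with about 16 s of the 53 s used. No verdict is reported.

- **Selector:** I pushed the pointer clockwise six clicks with closed fingers, from the second position to the yellow dot, which is the last one. With the finger clear, the pointer's outer end in the side view matched the yellow-dot position to within about 5 degrees. The top view also showed it pointing at the dot, though the arm partly hid it there. Tool force readings between moves stayed at about 2 N or less. I did not record the peak force during the clicks.
- **Green button:** I then pressed it. The tip went down about 6 mm and the force rose to 13 N, well above the 5 N spring load, so it was at its stop. I then lifted the finger clear, and the tool force returned to about zero.
- **Surroundings:** In the last side view all the loose things look unmoved. The tape ring and screwdriver centroids agree with the first picture to within 0.4 pixels. The red bottle's label blob read 3 pixels off and its cap was not picked up. I put both down to the arm's shadow and did not check further.
- **Not confirmed:** The green button was also in the arm's shadow at the end, so the colour mask did not find it. That it came back up is judged from the picture and the zero force. The red button's pixel position did not change.

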